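# Fit a plug-in module into a probe jig

## Robot

A 6-joint arm with a two-finger parallel gripper is mounted at the origin on the work surface. World frame = base frame: x ahead of the robot, y to its left, z up, the work surface at z = 0. Lengths are in m, angles in rad, forces in N, time in s.
With the tool pointing down it reaches from about 0.3 to 0.85 m from the base axis. Payload 4.2 kg.
Tool frame: the origin (TCP) lies at the very end of the fingers, on their centre line; the grasp point (between the pads) lies 19 mm behind it; z points along the fingers, x is the direction in which the jaws open and shut, and the axes are right-handed (so a half turn about z gives the same grasp; the last joint's range is limited). The gripper opens to 91 mm and grips with 3 to 60 N. Pads are 32 mm wide; open, the fingers measure 118 mm over their backs; the gripper's body (76 mm by 178 mm) begins 60 mm behind the grasp point.
Start: joints at [-1.367, 0.32, 1.565, -0, 1.257, -0.02], TCP at [0.128, -0.561, 0.194] pointing down, gripper open.
Joint ranges: [-3.11, 3.11], [-0.84, 2.01], [0.21, 2.61], [-1.34, 4.49], [0.05, 2.63], [-2.56, 2.56]. Speed limits (rad/s): [2.57, 2.57, 3.14, 3.14, 3.14, 3.14].

## Interface

Orientations are given as a unit quaternion [w, x, y, z].
In Python, from workcell import robot gives the robot as it stands. Calls block until the motion is done:
- robot.reach(position, orientation): joint-space move of the TCP to a pose.
- robot.movel(position, attitude=None, v=0.15, guard=None): straight line of the TCP; attitude=None keeps the orientation; v is the mean speed in m/s. With guard (N) it stops when the force on the tool has changed by that much, and returns True; else False.
- robot.movej(angles): joint-space move.
- robot.command_gripper(opening, strength=None): finger opening in m; strength is the grip in N (None keeps the last); returns when the fingers have stopped.
- robot.hold(seconds).
- robot.inverse_kinematics(position, orientation): joint angles nearest the present ones, or None.
- robot.read_state(): the state.
- robot.snapshot(name): name is "scene" or "side" or "wrist"; returns a dict with "image" (480x640x3 uint8, red, green, blue), "range_z" (480x640 float32, m along the optical axis (not along the pixel's ray), 0 where there is no reading), "vertical_fov" (degrees; the focal length in pixels is half the picture's height over the tangent of half this angle, whatever the lens; pixels are square), "cx", "cy" (the principal point, pixels), "rvec" (rotation vector, rad) and "tvec" (3), from world to camera coordinates, as OpenCV has them. Camera axes: x right, y down, z forward; pixel columns grow to the right and rows downward; lengths in m; the calibration is good to about 2 mm. A picture is of the moment at which its call begins.
A pose or a line that the arm cannot do raises robot.IKError and nothing moves.
- robot.job_done(): hands the job in, once; it reports no verdict.
The state is a dict: "clock": time; "joint_pos": joint angles; "joint_velocities": joint speeds; "tau": joint torques, N m; "tool_pos": TCP position; "tcp_rot": TCP orientation; "wrist_force": force on the tool from outside, world axes, zero at the start; "wrist_torque": the same for the moment, N m; "gripper_width": finger opening in m.
Only numpy, scipy, OpenCV 4.12 (cv2) and the standard library are available. Lean on these libraries where they do the work, as an engineer would, in place of code of your own. Each camera call takes 0.05 s, during which the arm holds its last target.

## Task

Put the black module into the recess of the white nest in the sloping grey sled, brass pad showing and red stripe towards the needle, and press its face firmly but without ramming until it is fully home, flush with the sled's top. Then slide the sled (it has an orange handle) until the brass pad sits right under the needle tip, let go, and leave the needle untouched and the other things on the bench where they are.

Things in the scene. Friction and masses are not known exactly. Their poses are not given: they have to be found in the camera images.
- module: black plastic plug-in module, a block 48 mm (its x) by 96 mm (its y) by 36 mm tall (its z), about 0.2 kg, lying flat on the table with its face up. Origin: centre of its underside; z points out of its face. On the face, a red stripe across the +y end and a round brass test pad
- module_pad (a point): centre of the 12 mm round brass test pad on the module's face: 8 mm along +x, 26 mm along +y from the face's centre; axes as the module's
- sled: grey sled, 84 mm (x) by 189 mm (y), 42 mm thick, on a track inclined 30 degrees, facing the robot. Origin: on its flat top, at the middle of the opening that holds the white nest; z square out of the top (leaning 30 degrees towards the robot), x up the slope, y along the track (level). Pushed along y it slides 125 mm in all, with some 4 N of friction, and stays where left
- nest_opening (a point): middle of the sled's opening, at the top, as the sled's origin. The white nest in it, top level with the sled's, stands up to 6 mm off this point along y, either way, not measured: look or feel for it. In its middle is the recess, 51 mm (x) by 99.5 mm (y), 36 mm deep, edges bevelled 2 mm wide: a loose fit for the module, red stripe to +y
- contact_block (a point): middle of the opening, 17 mm below the sled's top. About there a stiff contact block in the recess stops the module while its face is still 14 to 19 mm proud; it yields only to a push of over 9 N on the module's face and stays where pushed, until the module meets the solid floor 36 mm down, its face then flush
- handle (a point): middle of the orange handle, a block 14 mm (x) by 30 mm (y), standing 34 mm tall on the sled's top, 92 mm from the sled's origin on the -y side; this point is 17 mm off the sled's top
- jig: the fixed blue and aluminium jig that carries the inclined track, 150 x 310 mm on the table; the sled's top lies 92 mm above the table at its middle line. Origin: centre of its underside; y along the track
- probe: fixed probe bracket: a dark steel column 195 mm tall behind the track and a dark arm over the track, 39 to 53 mm off the plane of the sled's top, that carries a yellow barrel and brass needle pointing square at the track. Origin: on the table, below the track's middle line; y along the track
- probe_tip (a point): tip of the brass needle, 7 mm off the plane of the sled's top, on the sled's +y side, 8 mm up the slope from the track's middle line
- spare: a blue plastic look-alike block of the module's size (48 x 96 x 36 mm), with a white stripe and no brass pad: not the one to fit
- spool: a white plastic wire spool standing on end, 84 mm across, 60 mm tall
- tape: a red ring of tape lying flat, 64 mm across, 18 mm tall
- paper_roll: a white paper roll standing on end, 54 mm across, 57 mm tall
- multimeter: a yellow multimeter lying flat, 85 x 160 x 38 mm
- screwdriver: a screwdriver lying on the table, 180 mm long
- pliers: blue-handled pliers lying flat, 155 mm long, 12 mm thick
Not all that is in view belongs to the job. There is more than one size of the module; the one meant has the size given above.

How it is judged:
By the outcome, as a careful person would: the job done as asked, in the order asked, and still so for the second after the job is handed in, with the robot touching nothing.
It also fails if it takes over 58 s, if anything falls off the work surface, if the arm or the gripper's body presses on something with over 40 N, if the wrist force passes 120 N, or if a joint passes its speed limit or range.

## Working session

There is one attempt and no reset: what is moved stays moved. The work goes in short steps, each a Python script; the robot and the scene stay as the last script left them, time stands still between calls to the robot, and variables do not carry over. Pictures are saved under pics/ and viewed, and the job is handed in when it is done.

```bash
mkdir -p pics; ls
cat > h.py <<'E'
import numpy as np, cv2, pickle
from workcell import robot
def snap(n,tag):
    s=robot.snapshot(n); pickle.dump(s,open(f'pics/{tag}.pkl','wb'))
    cv2.imwrite(f'pics/{tag}.png',s['image'][:,:,::-1]); return s
def load(tag): return pickle.load(open(f'pics/{tag}.pkl','rb'))
def cam(s):
    f=240/np.tan(np.radians(s['vertical_fov'])/2)
    R=cv2.Rodrigues(np.array(s['rvec'],float))[0]; t=np.array(s['tvec'],float).ravel()
    return f,R,t
def ray(s,u,v):
    f,R,t=cam(s); d=R.T@np.array([(u-s['cx'])/f,(v-s['cy'])/f,1]); return -R.T@t,d
def onplane(s,u,v,p0,n):
    c,d=ray(s,u,v); n=np.array(n,float); return c+d*(n@(np.array(p0)-c))/(n@d)
def cloud(s):
    f,R,t=cam(s); z=s['range_z']; v,u=np.mgrid[:z.shape[0],:z.shape[1]]
    P=np.stack([(u-s['cx'])/f*z,(v-s['cy'])/f*z,z],-1); return (P-t)@R
def proj(s,p):
    f,R,t=cam(s); q=R@np.array(p)+t; return f*q[0]/q[2]+s['cx'],f*q[1]/q[2]+s['cy']
E
python3 - <<'E'
from h import *
for n in ('scene','side','wrist'):
    s=snap(n,n+'0'); print(n,s['vertical_fov'],s['cx'],s['cy'],ray(s,320,240), s['range_z'].max())
print(robot.read_state())
E
```

```text
pics
scene 52.21506394521114 321.5597660545131 242.29919499902408 (array([ 0.95436904, -0.73995619,  0.95914315]), array([-0.33007982,  0.62758369, -0.70513701])) 3.7332282
side 48.48001046831459 314.12386347165307 242.98771336415484 (array([0.08436087, 0.73660539, 0.76662166]), array([ 0.43767673, -0.65192851, -0.61933936])) 3.2999253
wrist 59.54471145635429 317.6116906318144 238.57852375958043 (array([ 0.20046134, -0.54462643,  0.38366871]), array([-0.26241831, -0.06365706, -0.96287502])) 0.4579826
{'clock': 0.15, 'joint_pos': array([-1.36698193e+00,  3.20157631e-01,  1.56536418e+00, -6.62294855e-06,
        1.25738060e+00, -2.00213410e-02]), 'joint_velocities': array([ 0.00070217, -0.00193324, -0.0035272 , -0.00067895, -0.00047215,
       -0.0019518 ]), 'tau': array([-2.70720619e-06, -4.12773585e+01, -2.32153881e+01,  7.27174734e-02,
        4.33427515e-02, -8.86254338e-05]), 'tool_pos': array([ 0.12754212, -0.5602814 ,  0.19321964]), 'tcp_rot': array([-4.16198004e-04,  7.81656179e-01, -6.23709219e-01, -5.05622283e-04]), 'wrist_force': array([-0.80595248, -0.10737781, -0.02009462]), 'wrist_torque': array([-0.04189524,  0.00869763, -0.05598951]), 'gripper_width': 0.0913115596076357}
```

View pics/scene0.png

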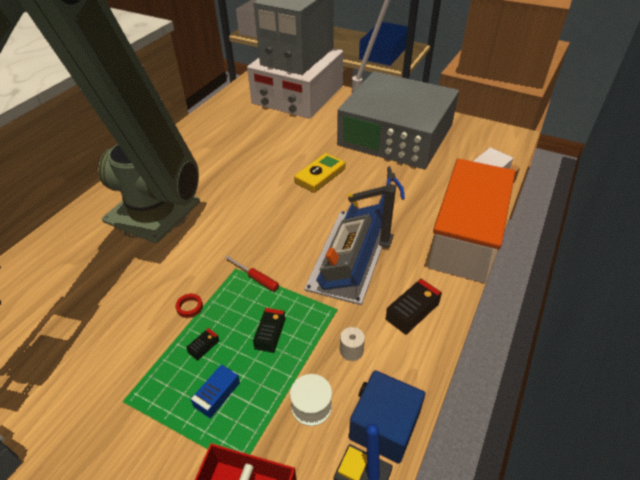

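View pics/side0.png

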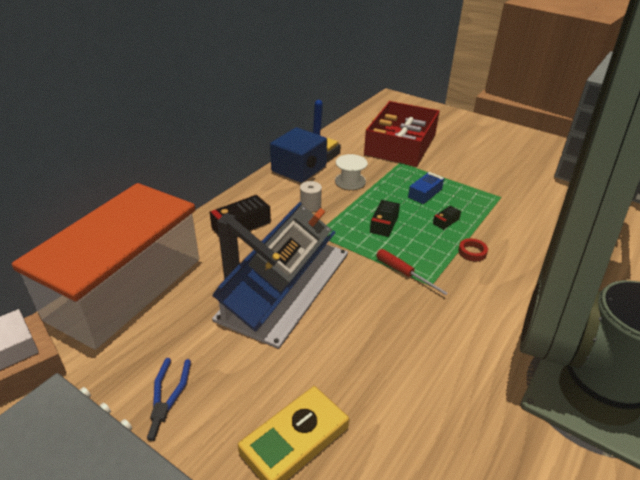

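View pics/wrist0.png

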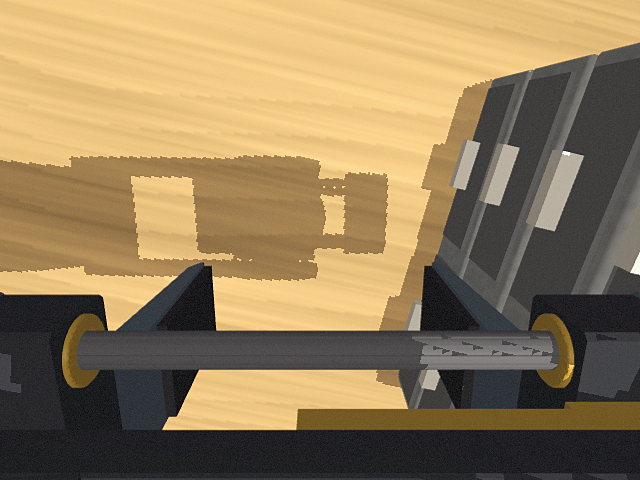

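The medium black module is at scene pixel (270,330). A small one sits at (203,345) and a large one at (413,306). The jig is at (350,250) with the orange handle at (332,257), nearer the scene camera. The needle is in side view at about (275,258).

Run:
```python
from h import *
for tag,blobs in (('scene0',{'small':(203,345),'med':(270,330),'large':(413,306),'blue':(215,390)}),('side0',{'med':(385,217),'small':(447,217),'large':(240,215)})):
    s=load(tag);C=cloud(s);z=C[...,2]
    m=((z>0.008)&(z<0.08)&(s['range_z']>0)).astype(np.uint8)
    n,l,st,ce=cv2.connectedComponentsWithStats(m)
    for k,(u,v) in blobs.items():
        q=C[l==l[v,u]]; zt=np.percentile(q[:,2],90); t=q[q[:,2]>zt-0.006]
        r=cv2.minAreaRect((t[:,:2]*1000).astype(np.float32)); print(tag,k,len(q),'ztop',zt.round(4),np.round(r[0],1),np.round(r[1],1),round(r[2],1))
    # red stripe / 
    hsv=cv2.cvtColor(s['image'],cv2.COLOR_RGB2HSV)
    u,v=blobs['med']
    red=((hsv[...,0]<8)|(hsv[...,0]>172))&(hsv[...,1]>140)&(hsv[...,2]>60)&(l==l[v,u])
    print('red mean',C[red].mean(0),red.sum())
    # table z check
    print('table',np.median(z[(np.abs(z)<.02)]))
    for nm,lo,hi in(('orange',6,16),('brass',15,28)):
        mk=(hsv[...,0]>=lo)&(hsv[...,0]<=hi)&(hsv[...,1]>(170 if nm=='orange' else 90))&(l==l[v,u])
        print(nm,mk.sum(), C[mk].mean(0) if mk.any() else 0)
    crop={'scene0':[(215,290,240,310),(160,310,290,440)],'side0':[(185,350,200,340),(180,250,350,420)]}[tag]
    for i,(a,b,c,d) in enumerate(crop):
        im=s['image'][a:b,c:d,::-1]; k=600/max(im.shape[0],im.shape[1]*.75); cv2.imwrite(f'pics/c_{tag}_{i}.png',cv2.resize(im,None,fx=k*.99,fy=k*.99,interpolation=cv2.INTER_CUBIC))
```

```text
scene0 small 512 ztop 0.0268 [ 426.4 -314. ] [67.4 36.9] 78.1
scene0 med 957 ztop 0.0377 [ 543.1 -216.8] [48.7 97.8] 14.1
scene0 large 1698 ztop 0.0505 [816.8  -8.1] [131.7  65.9] 71.5
scene0 blue 1311 ztop 0.0376 [ 522.9 -397.2] [96.2 50.2] 84.3
red mean [ 0.53327354 -0.17633446  0.03589281] 66
table -0.00010812749062548242
orange 31 [ 0.53456594 -0.1752238   0.03562572]
brass 52 [ 0.54194693 -0.1866786   0.03561252]
side0 med 723 ztop 0.0387 [ 537.6 -213.1] [ 48.5 100. ] 14.0
side0 small 376 ztop 0.0279 [ 420.8 -313.6] [70.6 36. ] 80.5
side0 large 1233 ztop 0.0511 [810.8  -5.9] [131.8  71. ] 70.9
red mean [ 0.52709105 -0.17517117  0.0370442 ] 67
table 0.0013692291520830742
orange 9 [ 0.53024575 -0.17698985  0.03663807]
brass 45 [ 0.53375878 -0.18481484  0.03659544]
```

View pics/c_side0_0.png

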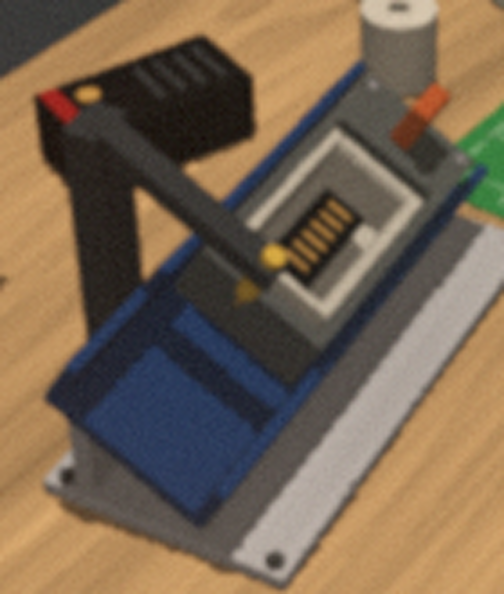

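View pics/c_scene0_1.png

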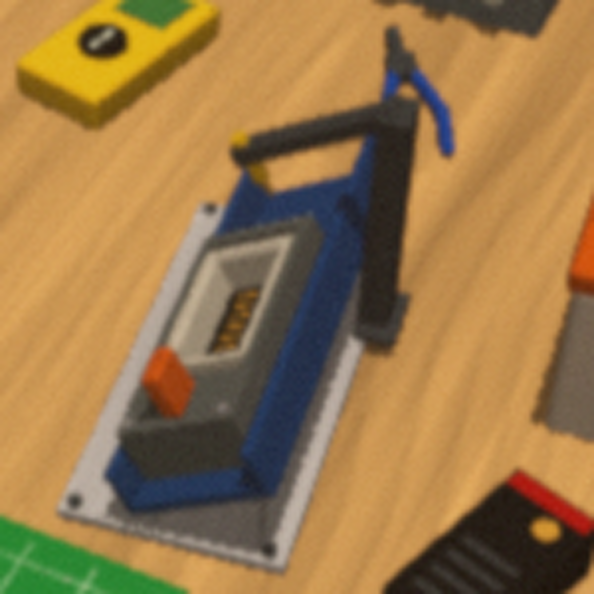

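Run:
```python
from h import *
rng=np.random.default_rng(0)
for tag,box in (('scene0',(300,175,400,305)),('side0',(200,195,350,340))):
    s=load(tag);C=cloud(s);u0,v0,u1,v1=box
    P=C[v0:v1,u0:u1].reshape(-1,3);I=s['image'][v0:v1,u0:u1].reshape(-1,3).astype(int)
    grey=(I.max(1)-I.min(1)<28)&(I.max(1)>50)&(P[:,2]>0.05)&(P[:,2]<0.14)
    Q=P[grey];best=0
    for _ in range(2000):
        a,b,c=Q[rng.choice(len(Q),3,replace=False)];n=np.cross(b-a,c-a);L=np.linalg.norm(n)
        if L<1e-6: continue
        n/=L
        if n[2]<0:n=-n
        if abs(n[2]-np.cos(np.pi/6))>.03: continue
        k=np.abs((Q-a)@n)<0.002
        if k.sum()>best: best=k.sum();K=k;N=n
    q=Q[K];c=q.mean(0);N=np.linalg.svd(q-c,full_matrices=False)[2][2];N*=np.sign(N[2])
    print(tag,len(Q),best,'n',N,'c',c,'tilt',np.degrees(np.arccos(N[2])))
    y=np.cross([0,0,1],-N);  # candidates
    y=np.array([-N[1],N[0],0])/np.hypot(N[0],N[1])
    if y[1]<0:y=-y
    x=np.cross(y,N)
    print('y',y,'x',x, 'yaw',np.degrees(np.arctan2(y[1],y[0])))
    rel=(q-c)@np.stack([x,y,N],1); print('ext',rel.min(0),rel.max(0))
    hsv=cv2.cvtColor(s['image'][v0:v1,u0:u1],cv2.COLOR_RGB2HSV).reshape(-1,3)
    o=(hsv[:,0]<14)&(hsv[:,1]>150)&(hsv[:,2]>100)
    print('handle',o.sum(),P[o].mean(0), (P[o].mean(0)-c)@np.stack([x,y,N],1))
    w=(I.max(1)-I.min(1)<45)&(I.max(1)>150)&(np.abs((P-c)@N)<.004); r=(P[w]-c)@np.stack([x,y,N],1)
    print('white',w.sum(),P[w].mean(0),np.percentile(r,[2,50,98],axis=0))
```

```text
scene0 1374 443 n [-0.49821939 -0.0687038   0.86432473] c [0.61423842 0.03602426 0.09592794] tilt 30.194313058280024
y [-0.13660595  0.99062547 -0.        ] x [0.85622208 0.1180719  0.50293416] yaw 97.85149442771099
ext [-0.05265499 -0.07466386 -0.0021232 ] [0.03743543 0.11902324 0.00229546]
handle 146 [ 0.60844604 -0.02144688  0.11214465] [-0.00358935 -0.0561411   0.02085087]
white 139 [0.59871268 0.08594644 0.09082796] [[-4.20650729e-02 -1.48951961e-02 -3.56857881e-03]
 [-1.39882571e-02  5.46649412e-02 -2.81328449e-05]
 [ 2.39882700e-02  9.61949884e-02  2.96171825e-03]]
side0 2733 804 n [-0.50325076 -0.07508249  0.8608724 ] c [0.59943901 0.04296587 0.09173794] tilt 30.58532209777492
y [-0.14756173  0.98905285 -0.        ] x [0.8514483  0.12703182 0.5088209 ] yaw 98.48565172124451
ext [-0.03997242 -0.08079945 -0.00225308] [0.04409595 0.11081449 0.00227037]
handle 162 [0.68736283 0.0083777  0.09252364] [ 0.07086856 -0.04718372 -0.04097438]
white 335 [0.59238854 0.06796679 0.08961109] [[-0.03052513 -0.02365516 -0.00323851]
 [-0.01817277  0.02362608 -0.00014367]
 [ 0.03451528  0.08921841  0.00297759]]
```

```bash
cat >> h.py <<'E'
from scipy.spatial.transform import Rotation as Ro
def quat(R): q=Ro.from_matrix(R).as_quat(); return [q[3],q[0],q[1],q[2]]
def toolR(y,z):
    z=np.array(z,float);z/=np.linalg.norm(z);y=np.array(y,float);y-=z*(y@z);y/=np.linalg.norm(y)
    return np.stack([np.cross(y,z),y,z],1)
def qR(q): return Ro.from_quat([q[1],q[2],q[3],q[0]]).as_matrix()
_s0=load('wrist0') if __import__('os').path.exists('pics/wrist0.pkl') else None
T0p=np.array([ 0.12754212, -0.5602814 ,  0.19321964]);T0R=qR([-4.16198004e-04,  7.81656179e-01, -6.23709219e-01, -5.05622283e-04])
def wcam(p,R): # predicted snapshot for tool pose
    f,Rc,t=cam(_s0); Rct=Rc@T0R; tct=Rc@T0p+t  # tool->cam
    s=dict(_s0); Rn=Rct@R.T; s['rvec']=cv2.Rodrigues(Rn)[0].ravel(); s['tvec']=tct-Rn@np.array(p); return s
E
python3 - <<'E'
from h import *
a=np.radians(104); ym=np.array([np.cos(a),np.sin(a),0]); m=np.array([.541,-.215,.036])
R=toolR(ym,[0,0,-1])
for dy in(0,.05,.08):
  for h in (.12,.2):
    p=m-ym*dy*1+[0,0,h]; s=wcam(p,R)
    print(dy,h,[np.round(proj(s,m+ym*b*.048+R[:,0]*c*.024)) for b,c in((1,1),(1,-1),(-1,1),(-1,-1))],robot.inverse_kinematics(p,quat(R)))
ys=np.array([-.142,.990,0]);N=np.array([-.5*.990,-.5*.142,.866]);N/=np.linalg.norm(N)
o=np.array([.594,.070,.091]);R2=toolR(ys,-N)
for dy in(0,.05,.08):
  for h in (.12,.2):
    p=o-ys*dy+N*h; s=wcam(p,R2)
    print(dy,h,[np.round(proj(s,o+ys*b*.05+R2[:,0]*c*.0255)) for b,c in((1,1),(1,-1),(-1,1),(-1,-1))],robot.inverse_kinematics(p,quat(R2)))
E
```

```text
0 0.12 [array([347., 283.]), array([287., 283.]), array([350., 160.]), array([284., 160.])] [-3.98028955e-01  3.56534682e-01  1.60765329e+00 -4.44089210e-16
  1.17740468e+00  2.49921760e+00]
0 0.2 [array([342., 253.]), array([293., 253.]), array([343., 153.]), array([291., 153.])] [-3.98028955e-01  3.08497531e-01  1.47434977e+00 -4.44089210e-16
  1.35874535e+00  2.49921760e+00]
0.05 0.12 [array([346., 340.]), array([288., 340.]), array([348., 227.]), array([285., 227.])] [-4.63390810e-01  4.03266663e-01  1.53378717e+00 -4.44089210e-16
  1.20453882e+00  2.43385575e+00]
0.05 0.2 [array([341., 300.]), array([293., 300.]), array([343., 206.]), array([292., 206.])] [-4.63390810e-01  3.58455135e-01  1.40042061e+00 -4.44089210e-16
  1.38271691e+00  2.43385575e+00]
0.08 0.12 [array([346., 372.]), array([288., 372.]), array([348., 264.]), array([286., 264.])] [-4.99451817e-01  4.33392432e-01  1.48469932e+00 -4.44089210e-16
  1.22350090e+00  2.39779474e+00]
0.08 0.2 [array([341., 327.]), array([294., 327.]), array([342., 237.]), array([292., 237.])] [-4.99451817e-01  3.90756445e-01  1.35088342e+00 -4.44089210e-16
  1.39995279e+00  2.39779474e+00]
0 0.12 [array([349., 286.]), array([285., 286.]), array([352., 157.]), array([282., 157.])] None
0 0.2 [array([343., 255.]), array([291., 255.]), array([345., 150.]), array([289., 150.])] None
0.05 0.12 [array([348., 342.]), array([286., 342.]), array([351., 224.]), array([283., 224.])] None
0.05 0.2 [array([342., 302.]), array([292., 302.]), array([344., 204.]), array([290., 204.])] None
0.08 0.12 [array([347., 374.]), array([287., 374.]), array([350., 262.]), array([284., 262.])] None
0.08 0.2 [array([342., 329.]), array([292., 329.]), array([344., 235.]), array([291., 235.])] None
```

Run:
```python
from h import *
a=np.radians(104); ym=np.array([np.cos(a),np.sin(a),0]); m=np.array([.541,-.215,.036])
R=toolR(-ym,[0,0,-1])
ys=np.array([-.142,.990,0]);N=np.array([-.5*.990,-.5*.142,.866]);N/=np.linalg.norm(N);X=np.cross(ys,N)
o=np.array([.594,.070,.0905]);R2=toolR(-ys,-N)
for tag,u,v in(('scene0',357,207.5),('side0',267.5,269)):
    s=load(tag);p=onplane(s,u,v,o+N*.007,N);d=p-o;print('tip',p,'rel',d@X,d@ys)
s1=load('scene0');s2=load('side0')
A,da=ray(s1,357,207.5);B,db=ray(s2,267.5,269)
k=np.linalg.lstsq(np.stack([da,-db],1),B-A,rcond=None)[0];P1=A+k[0]*da;P2=B+k[1]*db;d=(P1+P2)/2-o;print('tri',P1,P2,d@X,d@ys,d@N)
# column points
C=cloud(s1);
for q in((393,190),(388,215),(387,240)): print('col',q,C[q[1],q[0]],[(C[q[1],q[0]]-o)@e for e in(X,ys,N)])
for dy in(0,.05):
  for h in (.12,.17):
    p=m+ym*dy*1+[0,0,h]; s=wcam(p,R)
    print(dy,h,[np.round(proj(s,m+ym*b*.048+R[:,0]*c*.024)) for b,c in((1,1),(1,-1),(-1,1),(-1,-1))],robot.inverse_kinematics(p,quat(R)))
for dy in(-.03,0,.05):
  for h in (0,.12,.17):
    p=o+ys*dy+N*h; s=wcam(p,R2)
    print(dy,h,[np.round(proj(s,o+ys*b*.05+R2[:,0]*c*.0255)) for b,c in((1,1),(1,-1),(-1,1),(-1,-1))],robot.inverse_kinematics(p,quat(R2)))
```

```text
tip [0.58522696 0.17558593 0.1022252 ] rel 0.011326661751262797 0.10577583938752814
tip [0.58401618 0.16688566 0.10081982] rel 0.008515872916645776 0.09733450924875238
tri [0.58645181 0.17254807 0.10506854] [0.58164058 0.16959438 0.10398536] 0.01091034324058625 0.10147395175897331 0.009898305518132446
col (393, 190) [0.67781719 0.1750922  0.19552411] [np.float64(0.13730763593866574), np.float64(0.09213923279276284), np.float64(0.04199935727373595)]
col (388, 215) [0.67418427 0.17012442 0.11558154] [np.float64(0.0936007355850392), np.float64(0.08773700623606756), np.float64(-0.025079154196945987)]
col (387, 240) [0.67965319 0.17005834 0.02745331] [np.float64(0.054206018886233276), np.float64(0.08689499927347458), np.float64(-0.10409976234784205)]
0 0.12 [array([350., 160.]), array([284., 160.]), array([347., 283.]), array([287., 283.])] [-3.98028955e-01  3.56534682e-01  1.60765329e+00 -4.44089210e-16
  1.17740468e+00 -6.42375050e-01]
0 0.17 [array([346., 155.]), array([289., 155.]), array([344., 263.]), array([291., 263.])] [-3.98028955e-01  3.23795712e-01  1.52732050e+00 -4.44089210e
[... 1231 characters left out ...]
10885  0.52825551 -0.12701539]
0 0.17 [array([347., 153.]), array([287., 153.]), array([345., 265.]), array([289., 265.])] [ 0.06328079 -0.06667002  2.03581627  0.06530549  0.65116413 -0.1205763 ]
0.05 0 [array([369., 282.]), array([264., 282.]), array([363., 453.]), array([270., 453.])] [ 0.19821827  0.25084503  2.1137247  -0.11047982  0.25551896  0.15521685]
0.05 0.12 [array([351., 224.]), array([283., 224.]), array([348., 342.]), array([286., 342.])] [ 0.20746957  0.02099314  2.07093762 -0.06454337  0.52781489  0.11209446]
0.05 0.17 [array([346., 211.]), array([288., 211.]), array([344., 315.]), array([290., 315.])] [ 0.21229493 -0.06407583  2.03348984 -0.05765903  0.65036739  0.10640589]
```

Run:
```python
from h import *
a=np.radians(104); ym=np.array([np.cos(a),np.sin(a),0]); m=np.array([.541,-.215,.036])
R=toolR(-ym,[0,0,-1])
robot.reach(list(m+[0,0,.13]),quat(R)); robot.hold(.2)
s=snap('wrist','w_mod'); st=robot.read_state(); print(st['clock'],st['tool_pos'])
C=cloud(s);t=(np.abs(C[...,2]-.036)<.006)&(s['range_z']>0)
n,l,stt,ce=cv2.connectedComponentsWithStats(t.astype(np.uint8))
for i in range(1,n):
    if stt[i,4]>300: q=C[l==i];print(i,stt[i],np.median(q[:,2]),cv2.minAreaRect((q[:,:2]*1000).astype(np.float32)))
```

```text
2.35 [ 0.54075453 -0.21562027  0.16605766]
1 [ 438    0   62   31 1068] 0.03713612929809307 ((605.8470458984375, -48.593509674072266), (42.25565719604492, 18.719465255737305), 7.378726959228516)
5 [ 285  159   63  120 7218] 0.03568647941195045 ((539.4424438476562, -216.62461853027344), (48.07971954345703, 96.71027374267578), 14.45989990234375)
6 [524 190  54  63 533] 0.03627880690427532 ((711.61181640625, -168.22640991210938), (52.984622955322266, 22.689380645751953), 75.67227935791016)
9 [ 211  370   77   60 3400] 0.035557255361135506 ((519.8369140625, -389.46368408203125), (80.17045593261719, 48.04766845703125), 84.58946990966797)
```

View pics/w_mod.png

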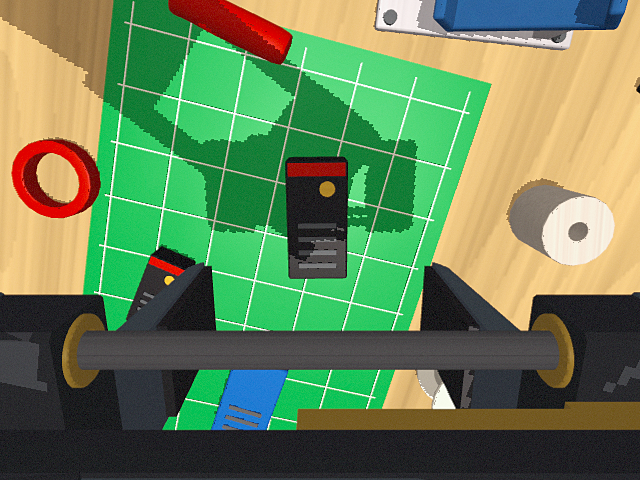

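The wrist view shows the module at pixels (285–348, 159–278), stripe at the top. It measures 48.1 x 96.7 mm at z 0.0357, which matches the given size. Next I look at the nest.

Run:
```python
from h import *
ys=np.array([-.142,.990,0]);ys/=np.linalg.norm(ys);N=.5*np.array([-ys[1],ys[0],0])+[0,0,.866];N/=np.linalg.norm(N)
o=np.array([.594,.070,.0905]);R2=toolR(-ys,-N)
robot.reach(list(o+N*.14),quat(R2)); robot.hold(.2)
s=snap('wrist','w_nest'); st=robot.read_state(); print(st['clock'],st['tool_pos'])
```

```text
3.675 [0.5254004 0.0593162 0.2115118]
```

View pics/w_nest.png

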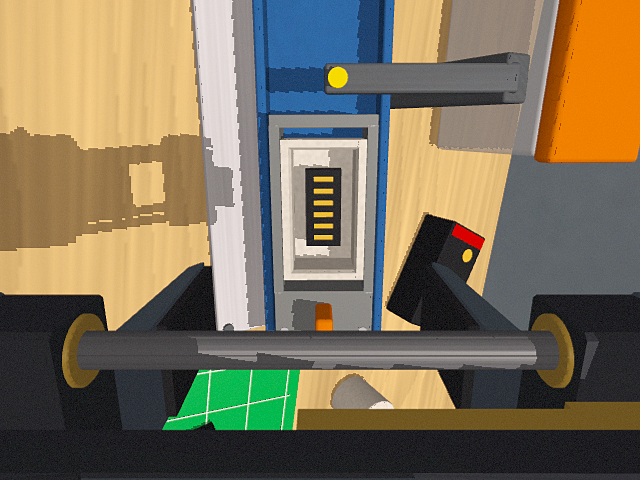

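The nest frame spans wrist pixels cols 282–366, rows 140–283, with a dark gap below it (nest offset towards +y). The barrel top is at (338,77), seen end-on over the needle. I'll measure these.

Run:
```python
from h import *
s=load('w_nest');C=cloud(s);I=s['image'].astype(int)
R=slice(112,328);Cc=slice(262,385)
P=C[R,Cc];ok=np.ones(P.shape[:2],bool)
ys=np.array([-.142,.990,0]);ys/=np.linalg.norm(ys);N=np.array([-.5*ys[1],.5*ys[0],.866]);o=np.array([.594,.070,.0905])
k=np.abs((P-o)@N)<.005
for it in range(4):
    q=P[k];c=q.mean(0);N=np.linalg.svd(q-c,full_matrices=False)[2][2];N*=np.sign(N[2]);k=np.abs((P-c)@N)<.0015
print('n',N,'tilt',np.degrees(np.arccos(N[2])),'c',c,k.sum())
y=np.array([N[1],-N[0],0]);y/=np.linalg.norm(y);x=np.cross(y,N);print('y',y,'yaw',np.degrees(np.arctan2(y[1],y[0])))
B=np.stack([x,y,N],1)
rel=(P-c)@B
# edge-based: yaw from minAreaRect of plane points
r=cv2.minAreaRect((rel[k][:,:2]*1000).astype(np.float32));print('rect plane',r)
# recess: in-nest depth below
d=rel[...,2]
# intersect rays with plane to get apparent opening (hole silhouette)
f,Rc,t=cam(s);v,u=np.mgrid[R.start:R.stop,Cc.start:Cc.stop]
D=np.stack([(u-s['cx'])/f,(v-s['cy'])/f,np.ones_like(u)],-1)@Rc;c0=-Rc.T@t
H=c0+D*((N@(c-c0))/(D@N))[...,None];h=(H-c)@B
white=(I[R,Cc].max(-1)-I[R,Cc].min(-1)<45)&(I[R,Cc].min(-1)>110)
hole=(d<-.0012)
n,l,stt,ce=cv2.connectedComponentsWithStats(hole.astype(np.uint8))
for i in range(1,n):
    if stt[i,4]>100:
        q=h[l==i];print('hole',stt[i]+[262,112,0,0,0],q.min(0)*1000,q.max(0)*1000,cv2.minAreaRect((q[:,:2]*1000).astype(np.float32)))
# profile along centre col and row
np.set_printoptions(precision=1,suppress=True,linewidth=180)
cu=324-262
print('col profile y,d,bright');
for vv in list(range(0,60,1))+list(range(140,216)):
    print(vv+112,round(h[vv,cu-22,1]*1000,1),round(d[vv,cu-22]*1000,1),round(h[vv,cu,1]*1000,1),round(d[vv,cu]*1000,1),I[vv+112,324],end=' | ')
    if vv%3==0:print()
im=s['image'][105:330,255:392,::-1];cv2.imwrite('pics/n_crop.png',cv2.resize(im,None,fx=2.6,fy=2.6,interpolation=cv2.INTER_NEAREST))
```

```text
n [-0.49520354 -0.07262311  0.8657363 ] tilt 30.033112282027798 c [0.59946397 0.06178087 0.09157057] 11131
y [-0.145101    0.98941685  0.        ] yaw 98.34312811667351
rect plane ((-0.00302886962890625, -0.5097503662109375), (178.7561798095703, 84.24726104736328), 89.9542236328125)
hole [ 262  112  123  216 4419] [-5.32223025e+01 -8.94212138e+01 -1.17690361e-13] [5.30915046e+01 9.03492879e+01 9.10182938e-14] ((0.23925399780273438, 0.47501373291015625), (179.4324951171875, 106.31440734863281), 89.8054428100586)
hole [ 279  124   90   19 1077] [-3.38715439e+01  6.79044930e+01 -1.05702669e-13] [3.45264265e+01 8.15340484e+01 1.10595795e-13] ((0.4140968322753906, 74.74302673339844), (11.935839653015137, 68.2847671508789), 88.51434326171875)
hole [ 288  147   72  126 8221] [-2.75366696e+01 -3.84437202e+01 -1.11230029e-13] [2.78949897e+01 6.43139359e+01 1.02899657e-13] ((0.160858154296875, 12.938030242919922), (102.7387466430664, 55.42351150512695), 89.97339630126953)
hole [283 271  82  21 857] [-3.39940163e+01 -5.54406354e+01 -9.39913329e-14] [ 3.46747324e+01 -3.75772427e+01  7.32143116e-
[... 5074 characters left out ...]
74.0 -1.3 -74.0 18.4 [135  69  19] | 312 -74.9 0.5 -75.0 19.2 [134  61   0] | 313 -75.9 0.8 -75.9 22.9 [129  56   0] | 
314 -76.8 0.5 -76.9 23.9 [135  63   0] | 315 -77.7 -0.7 -77.8 26.5 [136  63   0] | 316 -78.7 -0.7 -78.8 28.7 [136  69  11] | 
317 -79.6 0.6 -79.7 30.1 [132  63   0] | 318 -80.6 0.1 -80.6 30.3 [135  61   0] | 319 -81.5 0.8 -81.6 32.9 [182  86   0] | 
320 -82.5 -0.2 -82.5 33.1 [215 109   0] | 321 -83.4 0.1 -83.5 33.3 [223 117   0] | 322 -84.4 0.2 -84.5 32.2 [228 119   0] | 
323 -85.3 0.4 -85.4 34.0 [236 126   0] | 324 -86.3 0.9 -86.4 34.1 [237 130   0] | 325 -87.3 0.8 -87.3 34.4 [235 129   0] | 
326 -88.2 0.9 -88.3 34.9 [237 122   0] | 327 -89.2 0.4 -89.2 33.7 [236 125   0] |
```

View pics/n_crop.png

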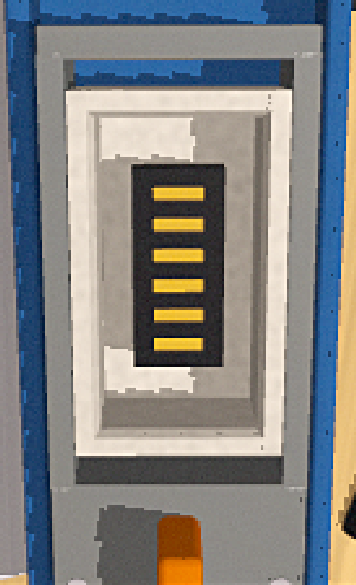

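```bash
cat >> h.py <<'E'
Nn=np.array([-0.49520354,-0.07262311,0.8657363]);Yy=np.array([-0.145101,0.98941685,0]);Xx=np.cross(Yy,Nn)
c_=np.array([0.59946397,0.06178087,0.09157057]); SB=np.stack([Xx,Yy,Nn],1)
nest=c_+Xx*.0002+Yy*.0127; orig=c_+Yy*.0119
RS=toolR(-Yy,-Nn)
E
python3 - <<'E'
from h import *
s=load('w_nest');C=cloud(s)
for u,v in((338,77),(335,77),(341,79),(380,78)): print('barrel',(C[v,u]-orig)@SB*1000)
st=robot.read_state();Rt=qR(st['tcp_rot'])
a=np.radians(104.46); ym=np.array([np.cos(a),np.sin(a),0]); m=np.array([.5394,-.2166,0])
R=toolR(-ym,[0,0,-1]);q=quat(R)
robot.command_gripper(.075)
robot.reach(list(m+[0,0,.1]),q)
print('g',robot.movel(list(m+[0,0,.0235]),v=.1,guard=15))
print(robot.read_state()['tool_pos'])
robot.command_gripper(.03,25); st=robot.read_state();print('w',st['gripper_width'],st['clock'])
robot.movel(list(m+[0,0,.2]),v=.2); robot.hold(.2)
st=robot.read_state();print('w',st['gripper_width'],st['clock'],st['wrist_force'])
s=snap('wrist','w_hand')
T=qR(st['tcp_rot']);C=(cloud(s)-st['tool_pos'])@T
t=(np.abs(C[...,2]+.0125)<.006)&(s['range_z']>0)&(np.abs(C[...,0])<.03)&(np.abs(C[...,1])<.06)
q=C[t];print(t.sum(),np.median(q,0),cv2.minAreaRect((q[:,:2]*1000).astype(np.float32)))
E
```

```text
barrel [ 8.44940852 97.38296783 59.26602247]
barrel [ 6.66622151 97.49269739 58.19317954]
barrel [10.37696446 96.39356746 57.52286033]
barrel [34.83978821 97.26951989 53.29502853]
g False
[ 0.53998163 -0.2166924   0.02414938]
w 0.02975312210449716 7.0083
w 0.029761124838054088 8.2417 [ 0.39272452 -0.16399056 -0.03387266]
0 [nan nan nan] ((0.0, 0.0), (0.0, 0.0), 0.0)
  return _methods._mean(a, axis=axis, dtype=dtype,
  ret = um.true_divide(
```

View pics/w_hand.png

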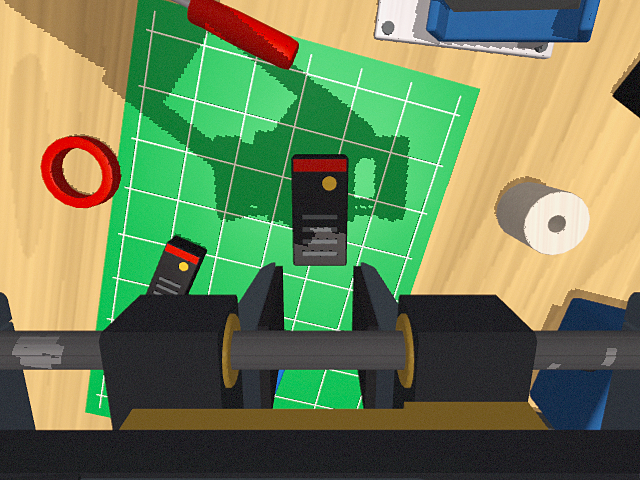

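The jaws closed to 30 mm and the module still lies on the mat, at pixels (292–348, 155–265). I need to see why the grasp missed.

Run:
```python
from h import *
st=robot.read_state();T=qR(st['tcp_rot']);s=load('w_hand');C=cloud(s)
t=(np.abs(C[...,2]-.036)<.006)&(s['range_z']>0)&(np.hypot(C[...,0]-.539,C[...,1]+.2166)<.07)
q=C[t];print(t.sum(),np.median(q,0),cv2.minAreaRect((q[:,:2]*1000).astype(np.float32)))
L=(C-st['tool_pos'])@T
for u,v in((270,270),(278,270),(280,300),(250,290),(360,270),(357,300),(390,300),(320,350)): print((u,v),(L[v,u]*1000).round(1),s['range_z'][v,u])
print(st['tool_pos'],st['tcp_rot'],st['joint_pos'], st['gripper_width'])
```

```text
6076 [ 0.53875374 -0.21346934  0.03567274] ((539.3203735351562, -216.1964874267578), (48.071014404296875, 95.90846252441406), 14.403464317321777)
(270, 270) [-20.3 -16.6 -28.3] 0.17165545
(278, 270) [-17.4 -15.4 -24.9] 0.17527366
(280, 300) [-16.1  -5.3 -32.9] 0.17025574
(250, 290) [-25.1 -16.8 -50.1] 0.1505796
(360, 270) [ 16.8 -15.6 -25.6] 0.17453144
(357, 300) [ 14.2  -9.5 -42.3] 0.16004063
(390, 300) [ 23.6 -17.  -59.5] 0.14150436
(320, 350) [  -0.3  -30.7 -115.2] 0.08417816
[ 0.53900713 -0.21642467  0.19897013] [-4.97528739e-04  9.92045476e-01  1.25876031e-01 -8.66914151e-04] [-4.01612139e-01  3.26887283e-01  1.54064762e+00 -1.42271137e-05
  1.27605678e+00 -6.54029793e-01] 0.029661073328156703
```

Run:
```python
from h import *
st=robot.read_state();T=qR(st['tcp_rot']);s=load('w_hand')
for y in(-16,-8,0,8,16): print(y,[np.round(proj(s,st['tool_pos']+T@np.array([.0165,y/1000,z/1000]))) for z in (0,-10,-20,-25,-40)])
im=s['image'][230:340,220:420,::-1];cv2.imwrite('pics/fing.png',cv2.resize(im,None,fx=4,fy=4,interpolation=cv2.INTER_NEAREST))
s=snap('scene','sc1'); s2=snap('side','sd1')
for ss,n in((s,'sc'),(s2,'sd')):
    u,v=map(int,proj(ss,st['tool_pos'])); print(n,u,v)
    im=ss['image'][max(0,v-70):v+70,u-80:u+80,::-1].copy(); im=cv2.resize(im,None,fx=4,fy=4,interpolation=cv2.INTER_CUBIC)
    cv2.drawMarker(im,(320,280),(0,255,0),0,15); cv2.imwrite(f'pics/{n}_f.png',im)
```

```text
-16 [array([354., 251.]), array([356., 257.]), array([358., 265.]), array([359., 269.]), array([363., 282.])]
-8 [array([354., 267.]), array([356., 274.]), array([358., 282.]), array([359., 287.]), array([362., 301.])]
0 [array([353., 283.]), array([355., 290.]), array([357., 299.]), array([358., 304.]), array([362., 320.])]
8 [array([353., 298.]), array([355., 306.]), array([357., 316.]), array([358., 321.]), array([361., 338.])]
16 [array([353., 313.]), array([354., 322.]), array([356., 332.]), array([357., 338.]), array([361., 356.])]
sc 259 278
sd 392 150
```

View pics/fing.png

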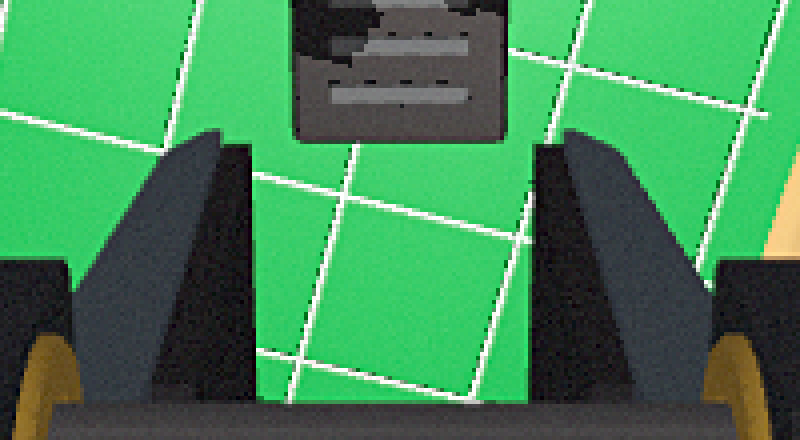

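View pics/sc_f.png

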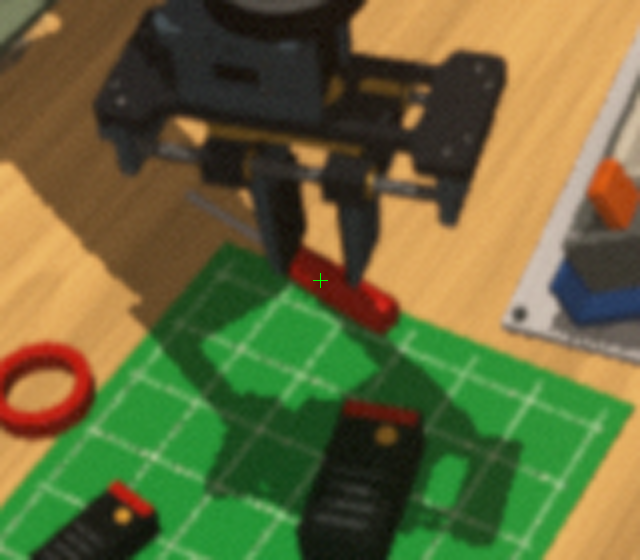

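View pics/sd_f.png

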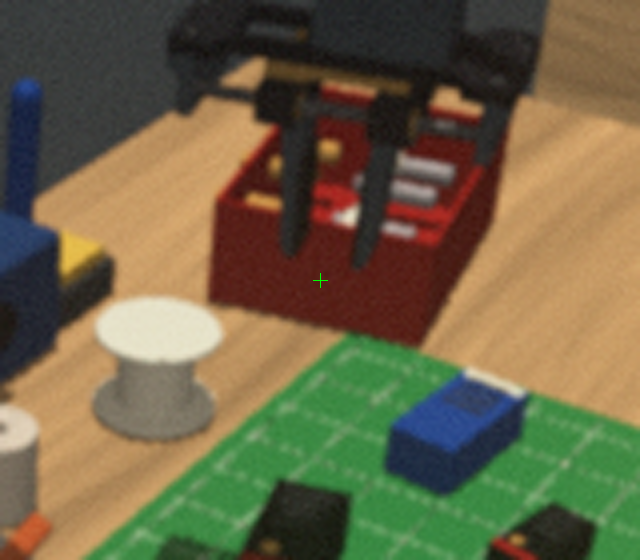

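The scene-view finger ends are at crop (283,275) and (352,288). The wrist view puts their tips at about (220,130) and (565,130) in the crop. They look shorter than the reported TCP, so I'll measure them from depth.

Run:
```python
from h import *
st=robot.read_state();T=qR(st['tcp_rot'])
for tag in('w_hand','sc1','sd1'):
    s=load(tag);L=(cloud(s)-st['tool_pos'])@T*1000
    k=(s['range_z']>0)&(np.abs(L[...,0])<40)&(np.abs(L[...,1])<25)&(L[...,2]>-60)&(L[...,2]<30)
    q=L[k];print(tag,len(q))
    h=np.histogram(q[:,2],bins=np.arange(-60,32,4));print(dict(zip(h[1][:-1].astype(int).tolist(),h[0].tolist())))
    t=q[q[:,2]>np.percentile(q[:,2],90)];print(t[:,0].min(),t[:,0].max(),t[:,1].min(),t[:,1].max(),q[:,2].max())
    print('y range low',q[q[:,2]<-35][:,1].min(),q[q[:,2]<-35][:,1].max())
```

```text
w_hand 3104
{-60: 448, -56: 379, -52: 361, -48: 320, -44: 306, -40: 291, -36: 255, -32: 263, -28: 239, -24: 210, -20: 32, -16: 0, -12: 0, -8: 0, -4: 0, 0: 0, 4: 0, 8: 0, 12: 0, 16: 0, 20: 0, 24: 0}
-24.929942394238243 22.502844184925173 -17.578847200826008 12.969371165135199 -18.015226135981933
y range low -17.887753996237567 16.77392116733389
sc1 282
{-60: 33, -56: 33, -52: 26, -48: 34, -44: 25, -40: 29, -36: 27, -32: 22, -28: 33, -24: 15, -20: 5, -16: 0, -12: 0, -8: 0, -4: 0, 0: 0, 4: 0, 8: 0, 12: 0, 16: 0, 20: 0, 24: 0}
-19.224070213276537 26.331952026060346 -15.99941828468742 18.921744466244988 -17.46340313070607
y range low -17.652395899990683 19.586727357019626
sd1 241
{-60: 28, -56: 29, -52: 26, -48: 27, -44: 29, -40: 21, -36: 25, -32: 22, -28: 23, -24: 11, -20: 0, -16: 0, -12: 0, -8: 0, -4: 0, 0: 0, 4: 0, 8: 0, 12: 0, 16: 0, 20: 0, 24: 0}
-25.107538121790146 22.35437538309397 -19.661128560962485 13.014054008653275 -20.65278326514044
y range low -21.052687179669462 16.482682607198804
```

All three cameras agree that the finger ends lie about 19 mm short of the reported TCP. I'll correct for this in every pose and regrasp.

```bash
cat >> h.py <<'E'
OFF=.019
def tip(p,R): return list(np.array(p)+np.array(R)[:,2]*OFF)   # reported TCP for wanted fingertip point
E
python3 - <<'E'
from h import *
a=np.radians(104.43); ym=np.array([np.cos(a),np.sin(a),0]); m=np.array([.5394,-.2164,0])
R=toolR(-ym,[0,0,-1]);q=quat(R)
robot.command_gripper(.075)
robot.movel(tip(m+[0,0,.06],R),q,v=.25)
print('g',robot.movel(tip(m+[0,0,.023],R),v=.06,guard=15))
robot.command_gripper(.03,30); st=robot.read_state();print('w',st['gripper_width'],st['clock'],st['wrist_force'],st['tool_pos'])
if st['gripper_width']>.044:
    robot.movel(tip(m+[0,0,.2],R),v=.2); robot.hold(.2)
    st=robot.read_state();print('w',st['gripper_width'],st['clock'],st['wrist_force'])
    s=snap('wrist','w_hand2')
    T=qR(st['tcp_rot']);C=(cloud(s)-st['tool_pos'])@T
    t=(np.abs(C[...,2]+.032)<.004)&(s['range_z']>0)&(np.abs(C[...,0])<.023)&(np.abs(C[...,1])<.06)
    q=C[t];print(t.sum(),np.median(q,0),cv2.minAreaRect((q[:,:2]*1000).astype(np.float32)))
else: robot.command_gripper(.075)
E
```

```text
g False
w 0.047597068028244496 11.3 [0.90145078 0.16696105 1.0776383 ] [ 0.53969279 -0.21643396  0.00425353]
w 0.04753601090592856 12.5333 [-0.2689188   0.37257065 -2.53575546]
19463 [-0.00013642 -0.01428872 -0.03146487] ((0.00164794921875, 0.046733856201171875), (45.98554229736328, 96.54364013671875), 0.0017805397510528564)
```

Run:
```python
from h import *
st=robot.read_state();s=load('w_hand2');T=qR(st['tcp_rot']);C=(cloud(s)-st['tool_pos'])@T*1000
for v in range(110,250,12):
    r=C[v];k=np.where((np.abs(r[:,2]+32)<4)&(np.abs(r[:,0])<30))[0]
    if len(k):print(v,k.min(),k.max(),r[k,0].min().round(1),r[k,0].max().round(1),((r[k,0].min()+r[k,0].max())/2).round(2),np.median(r[k,1]).round(1),np.median(r[k,2]).round(1))
```

```text
194 260 374 -23.2 20.8 -1.23 -48.1 -29.1
206 256 379 -25.1 23.1 -0.98 -43.8 -31.5
218 257 378 -24.7 22.8 -0.9 -39.1 -31.6
230 257 378 -24.9 23.1 -0.92 -34.2 -31.1
242 258 377 -24.4 22.8 -0.79 -29.4 -31.3
```

View pics/w_hand2.png

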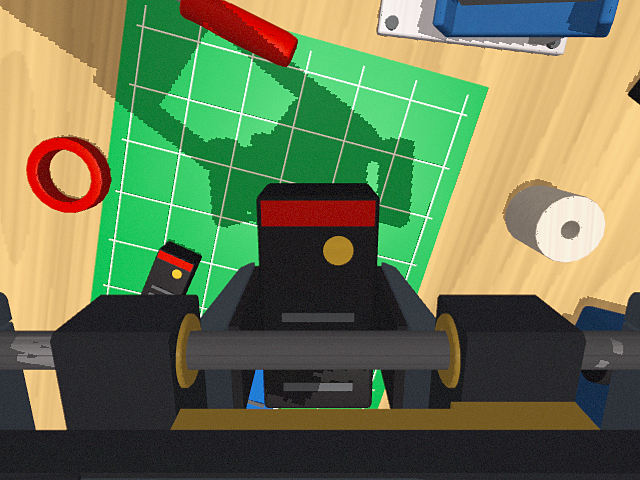

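The module is held square and level, stripe at image rows 200–226 and pad at (338,250). The gripped module also shows a wrist-camera bias of about -0.9 mm in x, which I'll correct for. Next is the insertion.

```bash
cat >> h.py <<'E'
nestT=nest+Xx*.0009
def rel(): 
    st=robot.read_state();return ((st['tool_pos']-qR(st['tcp_rot'])[:,2]*OFF)-nestT)@SB*1000
E
python3 - <<'E'
from h import *
q=quat(RS)
robot.reach(tip(nestT+Nn*.12,RS),q)
robot.movel(tip(nestT+Nn*.035,RS),q,v=.15);robot.hold(.15)
print(rel(),robot.read_state()['wrist_force']@SB)
g=robot.movel(tip(nestT+Nn*.000,RS),q,v=.03,guard=5)
st=robot.read_state();print(g,rel(),st['wrist_force']@SB,st['wrist_torque']@SB,st['gripper_width'],st['clock'])
s=snap('wrist','w_ins');snap('scene','sc2');snap('side','sd2')
im=load('sd2')['image'][170:350,190:390,::-1];cv2.imwrite('pics/sd2c.png',cv2.resize(im,None,fx=3.3,fy=3.3,interpolation=cv2.INTER_CUBIC))
E
```

```text
[ 0.93321471 -0.14976305 35.90274351] [-1.27937661  0.0235246  -1.98880656]
True [-0.88907557  0.07761009  4.6886611 ] [ 0.433735   -0.14134315  0.7063613 ] [-0.05979365  0.06066349  0.0058449 ] 0.047680354444441395 15.45
```

View pics/w_ins.png

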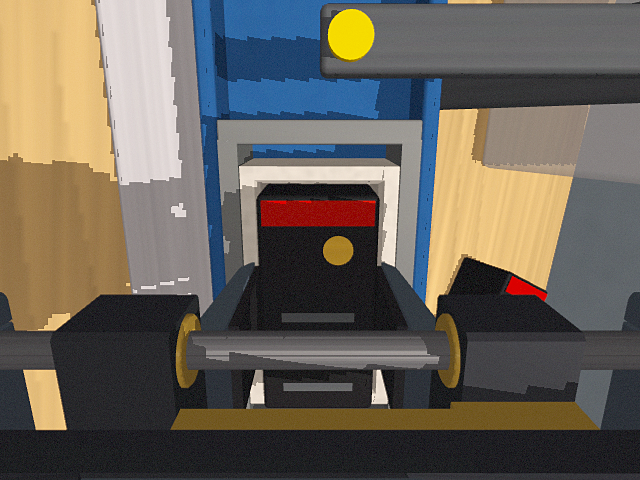

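View pics/sd2c.png

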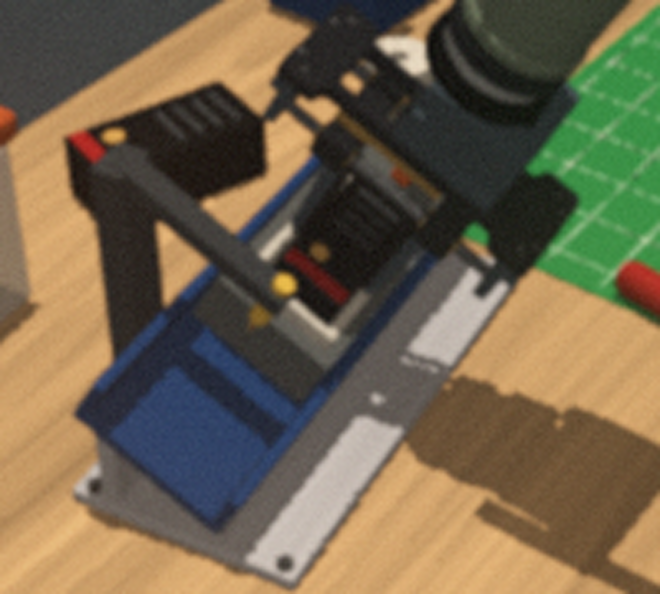

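The module sits in the recess with its face about 17.7 mm proud, the stop expected at the contact block. Now I release, close the fingers, and press.

Run:
```python
from h import *
q=quat(RS)
robot.command_gripper(.062)
robot.movel(tip(nestT+Nn*.045,RS),q,v=.15)
robot.command_gripper(0.0,20)
robot.movel(tip(nestT+Nn*.022,RS),q,v=.1);robot.hold(.15)
print(rel(),robot.read_state()['wrist_force']@SB,robot.read_state()['gripper_width'])
g=robot.movel(tip(nestT-Nn*.006,RS),q,v=.02,guard=24)
st=robot.read_state();print(g,rel(),st['wrist_force']@SB,st['clock'])
robot.hold(.3);st=robot.read_state();print(rel(),st['wrist_force']@SB)
robot.movel(tip(nestT+Nn*.09,RS),q,v=.15);robot.hold(.15)
s=snap('wrist','w_pr');st=robot.read_state();print(st['clock'])
C=(cloud(s)-nestT)@SB*1000;I=s['image'].astype(int)
k=(np.abs(C[...,0])<40)&(np.abs(C[...,1])<90)&(np.abs(C[...,2])<25)
dark=k&(I.max(-1)<90);print('black z',np.percentile(C[dark][:,2],[5,25,50,75,95]))
br=k&(I.min(-1)>150);print('white z',np.percentile(C[br][:,2],[5,25,50,75,95]))
```

```text
[ 2.51456971e-01 -2.85789581e-03  2.23246239e+01] [ 0.10914146 -0.59928779 -0.22404817] 0.00035102566424276765
True [ 0.20111957  0.01848204 -0.83392498] [0.40195555 1.18296762 6.93462313] 19.075
[ 0.17675125  0.00438992 -0.82383284] [ 0.23208532 -0.09606728  6.59885028]
20.3333
black z [-1.99009105 -0.61080766 -0.07897131  0.41380387  1.10391412]
white z [-1.51591119 -0.50153765  0.01005794  0.49095424  1.17304739]
```

View pics/w_pr.png

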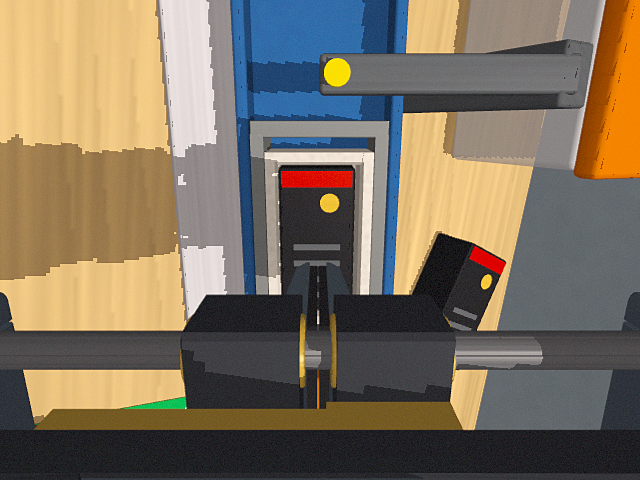

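Black and white surfaces both read about 0 mm off the sled plane, so the module is flush. The stripe is at rows 170–187, the pad at (330,203) and the barrel at (337,72). I'll measure the needle offset and grip the handle.

```bash
cat >> h.py <<'E'
def measure(s):
    C=(cloud(s)-orig)@SB*1000;I=s['image'];hsv=cv2.cvtColor(I,cv2.COLOR_RGB2HSV)
    bm=((hsv[...,0]>=25)&(hsv[...,0]<=33)&(hsv[...,1]>200)&(hsv[...,2]>200)).astype(np.uint8); 
    out={}
    z=C[...,2]
    bm&=((z>50)&(z<66)).astype(np.uint8)
    v,u=np.where(bm);
    if len(u)>30:
        P=onplane(s,u.mean(),v.mean(),orig+Nn*np.median(z[bm>0])/1000,Nn);out['barrel']=((P-orig)@SB*1000,len(u),np.median(z[bm>0]))
    pm=(hsv[...,0]>=15)&(hsv[...,0]<=27)&(hsv[...,1]>110)&(hsv[...,2]>70)&(np.abs(z)<6)&(np.abs(C[...,0])<26)
    n,l,st,ce=cv2.connectedComponentsWithStats(pm.astype(np.uint8))
    if n>1:
        i=1+np.argmax(st[1:,4]);P=onplane(s,*ce[i],orig,Nn);out['pad']=((P-orig)@SB*1000,st[i],ce[i])
    return out
E
python3 - <<'E'
from h import *
np.set_printoptions(precision=2,suppress=True)
for t in('w_nest','w_pr'): print(t,measure(load(t)))
print([proj(load('w_pr'),orig+Yy*.001*k+Xx*.0009) for k in(-92,)])
E
```

```text
w_nest {'barrel': (array([ 8.1 , 97.51, 58.  ]), 322, np.float64(57.995741603095006))}
w_pr {'barrel': (array([ 8.07, 97.53, 58.02]), 582, np.float64(58.01811028545332)), 'pad': (array([ 6.65, 26.81,  0.  ]), array([320, 193,  20,  20, 305], dtype=int32), array([329.17, 202.63]))}
[(np.float64(319.7815691617389), np.float64(368.7199541635877))]
```

Run:
```python
from h import *
np.set_printoptions(precision=2,suppress=True)
q=quat(RS);hd=orig+Xx*.0009-Yy*.092
robot.command_gripper(.045)
robot.movel(tip(hd+Nn*.08,RS),q,v=.2)
print(robot.movel(tip(hd+Nn*.007,RS),q,v=.1,guard=12))
robot.command_gripper(0.0,15)
st=robot.read_state();print('w',st['gripper_width'],st['wrist_force']@SB,rel(),st['clock'])
if .01<st['gripper_width']<.018:
    p=np.array(st['tool_pos'])
    robot.movel(list(p+Yy*.0707),q,v=.06);robot.hold(.2)
    st=robot.read_state();print((st['tool_pos']-p)@SB*1000,st['gripper_width'],st['wrist_force']@SB,st['clock'])
    for n in('wrist','scene','side'): snap(n,n+'_sl')
    print(measure(load('wrist_sl')))
    im=load('side_sl')['image'][170:350,190:390,::-1];cv2.imwrite('pics/side_slc.png',cv2.resize(im,None,fx=3.3,fy=3.3,interpolation=cv2.INTER_CUBIC))
```

```text
False
w 0.013530316491397009 [-0.5  -0.15  4.03] [ -0.31 -92.84   7.23] 23.225
[ 0.04 70.71 -0.01] 0.01393320898637451 [-0.45 -1.02  2.98] 24.75
{'pad': (array([ 6.16, 95.22,  0.  ]), array([319,   0,  32,  21, 450], dtype=int32), array([333.37,   9.49]))}
```

View pics/wrist_sl.png

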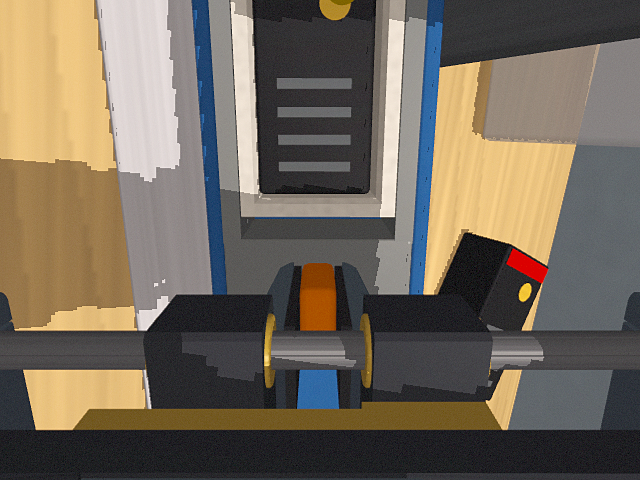

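View pics/side_slc.png

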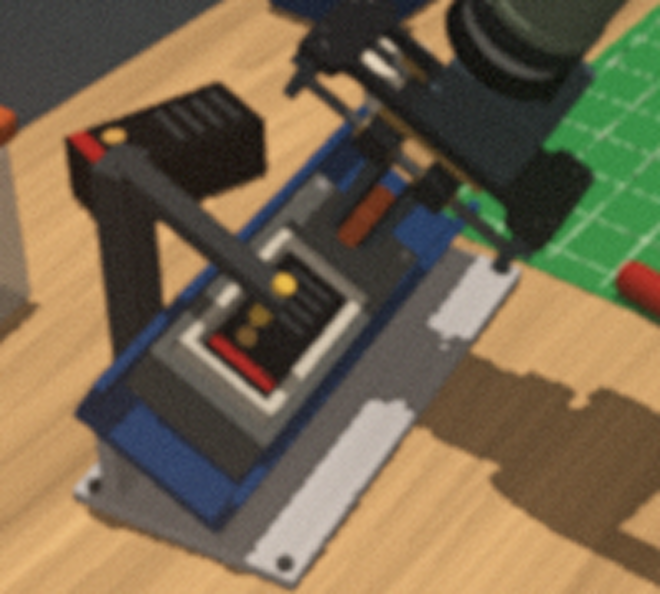

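The pad is at (246,336) in the side crop with the needle end at about (258,320). That is close, but the wrist frame clips it. I'll release, back off, and take a clear oblique view of tip and pad.

Run:
```python
from h import *
np.set_printoptions(precision=2,suppress=True)
q=quat(RS);p=robot.read_state()['tool_pos']
robot.command_gripper(.045)
robot.movel(list(p+Nn*.05),q,v=.2)
robot.movel(list(p+Nn*.05-Yy*.035),q,v=.2);robot.hold(.15)
for n in('wrist','scene','side'): snap(n,n+'_r')
print(robot.read_state()['clock'],measure(load('wrist_r')))
s=load('wrist_r');im=s['image'][0:150,250:410,::-1];cv2.imwrite('pics/wr_c.png',cv2.resize(im,None,fx=4,fy=4,interpolation=cv2.INTER_NEAREST))
for n,(a,b,c,d) in(('side_r',(225,310,215,328)),('scene_r',(180,265,315,428))):
    im=load(n)['image'][a:b,c:d,::-1];cv2.imwrite(f'pics/{n}c.png',cv2.resize(im,None,fx=6.8,fy=6.8,interpolation=cv2.INTER_CUBIC))
```

```text
26.575 {}
```

View pics/wr_c.png

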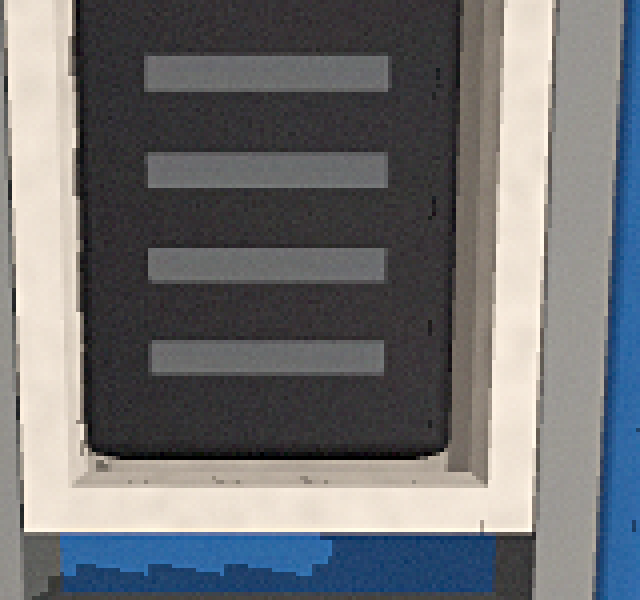

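View pics/side_rc.png

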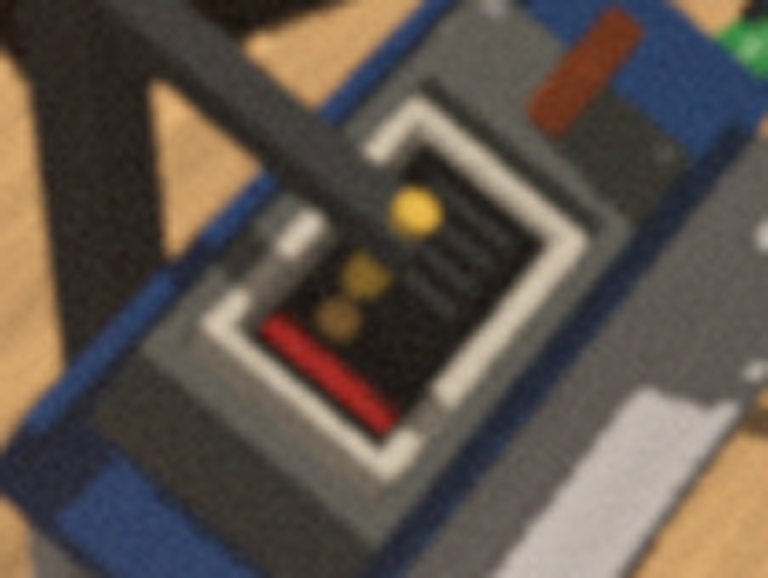

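View pics/scene_rc.png

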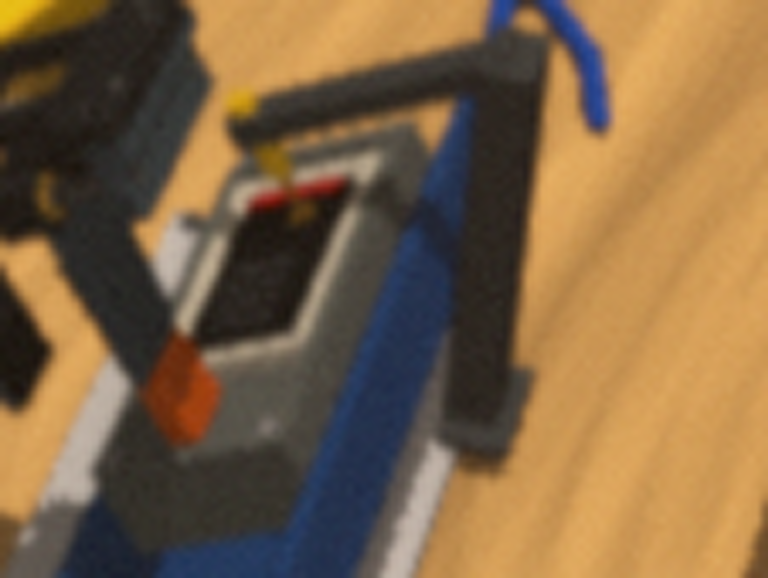

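I moved the wrong way: the pad left the top of the wrist frame. I'll go +y above the released handle for the oblique view.

Run:
```python
from h import *
np.set_printoptions(precision=2,suppress=True)
q=quat(RS)
robot.movel(tip(orig+Nn*.065+Yy*-.01,RS),q,v=.2);robot.hold(.15)
s=snap('wrist','w_f1')
print(robot.read_state()['clock'],measure(s))
im=s['image'][0:150,250:410,::-1];cv2.imwrite('pics/wf1_c.png',cv2.resize(im,None,fx=4,fy=4,interpolation=cv2.INTER_NEAREST))
for k in (94,96,97.5,99): print(k,'tip->',np.array(proj(s,orig+Nn*.007+Yy*k*.001+Xx*.0071))*4-[1000,0],'pad',np.array(proj(s,orig+Yy*k*.001+Xx*.0071))*4-[1000,0])
```

```text
27.1583 {'barrel': (array([ 8.09, 97.48, 58.07]), 809, np.float64(58.07142459263425)), 'pad': (array([ 6.61, 92.73,  0.  ]), array([323,  65,  17,   4,  50], dtype=int32), array([331.38,  66.24]))}
94 tip-> [331.2  247.14] pad [329.32 254.58]
96 tip-> [331.34 230.19] pad [329.46 238.16]
97.5 tip-> [331.45 217.42] pad [329.56 225.8 ]
99 tip-> [331.56 204.6 ] pad [329.67 213.39]
```

View pics/wf1_c.png

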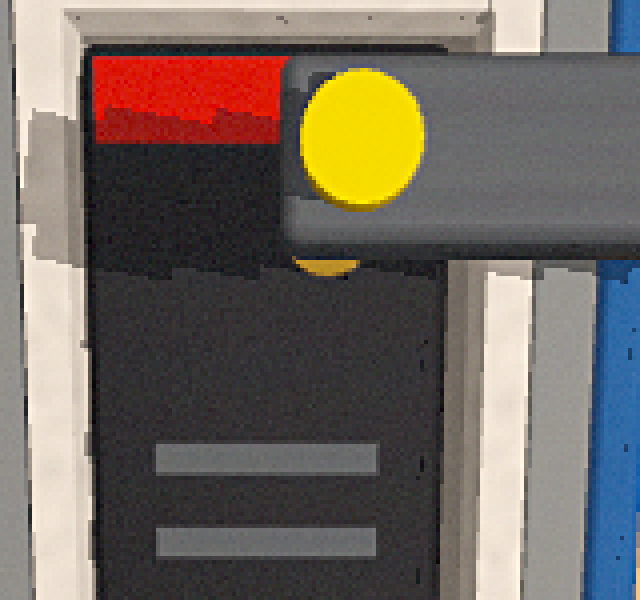

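The pad's lower edge at crop row 275 puts its centre at y≈97.5, which matches the barrel at 97.5. I'll cross-check this with the scene and side views.

Run:
```python
from h import *
np.set_printoptions(precision=1,suppress=True)
for n,(a,c),pp in(('side_r',(225,215),(338,320)),('scene_r',(180,315),(303,212))):
    s=load(n);f=6.8
    px=np.array(pp)/f+[c,a]
    P=onplane(s,*px,orig,Nn)
    print(n,'pad meas',(P-orig)@SB*1000)
    im=load(n)['image'][a-0:a+85,c:c+113,::-1];im=cv2.resize(im,None,fx=6.8,fy=6.8,interpolation=cv2.INTER_CUBIC)
    for h,col in((0,(255,0,0)),(.007,(0,255,0)),(.039,(255,0,255)),(.058,(0,0,255))):
        r=(np.array(proj(s,P+Nn*h))-[c,a])*f; print(h,r); cv2.drawMarker(im,tuple(int(x) for x in r),col,0,14)
    cv2.imwrite(f'pics/{n}m.png',im)
```

```text
side_r pad meas [ 5.  97.8  0. ]
0 [338. 320.]
0.007 [347.9 307.6]
0.039 [394.7 249.2]
0.058 [423.5 213.2]
scene_r pad meas [13.7 94.9  0. ]
0 [303. 212.]
0.007 [295.  198.4]
0.039 [258.  135.3]
0.058 [235.6  97.1]
```

View pics/side_rm.png

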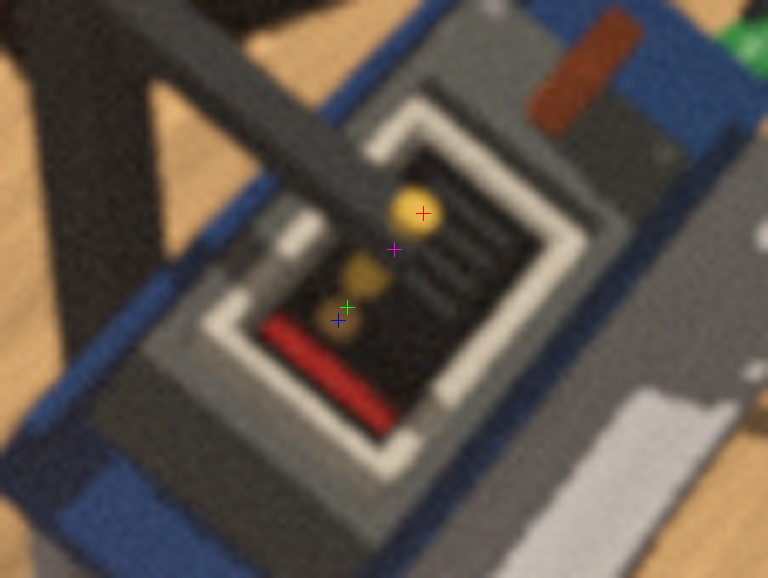

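View pics/scene_rm.png

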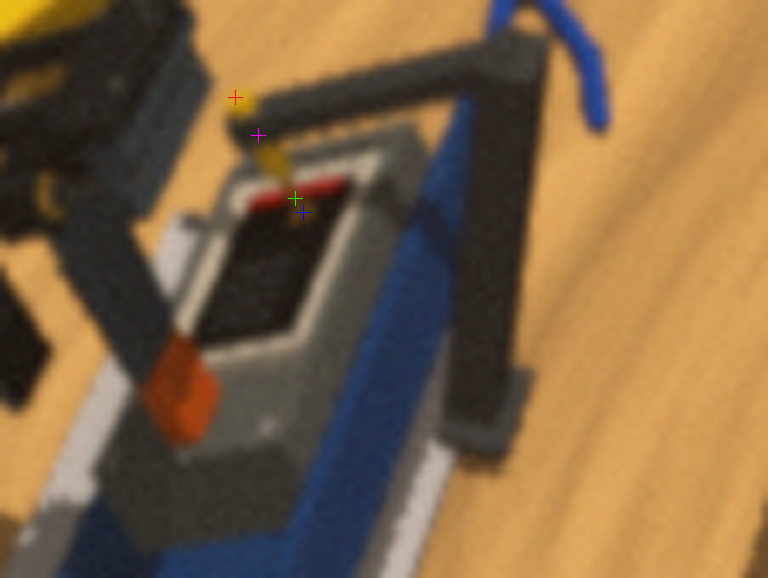

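Both fixed views agree to about one pixel (≤2 mm). I'll do a last flushness check, back off and hand in.

Run:
```python
from h import *
np.set_printoptions(precision=2,suppress=True)
s=load('w_f1');C=(cloud(s)-orig)@SB*1000;I=s['image'].astype(int)
k=(np.abs(C[...,0])<20)&(C[...,1]>30)&(C[...,1]<85)&(np.abs(C[...,2])<10)
print('module z',np.median(C[k][:,2]), 'by y', [np.median(C[k&(C[...,1]>a)&(C[...,1]<a+8)][:,2]) for a in(30,50,70)])
w=(I.min(-1)>150)&(np.abs(C[...,0])<34)&(C[...,1]<130)&(np.abs(C[...,2])<5);print('nest z',np.median(C[w][:,2]))
robot.movel(tip(orig+Nn*.13-Yy*.03,RS),quat(RS),v=.2);robot.hold(.2)
st=robot.read_state();print(st['clock'],st['wrist_force'])
robot.job_done()
```

```text
module z 0.14240513122587628 by y [np.float64(0.1183565138608739), np.float64(0.1965181148325682), np.float64(0.08878656086906225)]
nest z -0.03807334808208066
27.85 [-0.44  0.36 -0.  ]
the job is handed in; nothing more can be done
```

The black module is in the nest with its red stripe towards the needle and pressed fully home. The sled has been slid 70.7 mm so the brass pad sits under the needle tip. I let go of the handle, backed off clear and handed the job in at about 27.9 s.

**Last checks**
- **Flushness:** the module's face measures 0.1–0.2 mm off the sled-top plane, against 0.0 mm for the nest.
- **Pressing:** I pressed slowly until the force had changed by 24 N, and the fingers stopped within 1 mm of flush.
- **Pad under needle:** along the track, the pad centre and the needle barrel's axis both measure about 97.5 mm from where the sled's origin first stood. That uses the wrist camera. The needle tip itself was hidden in that view, so I used the barrel's axis as its position.
- **Cross-check:** the scene and side cameras agree with this to about one pixel, within 2 mm. Across the slope the wrist camera puts the pad and barrel about 1.5 mm apart.
- **Needle and other objects:** none of my moves came near the needle. I did not compare every other bench object before and after.

**What disagreed or failed**
- **First grasp missed:** the jaws closed above the module without moving it. All three cameras showed the fingers ending about 19 mm short of the reported TCP. I corrected for that and the second grasp held.
- **Camera offset:** the wrist camera reads about 0.9 mm off in the jaw direction, which I corrected for.
- **Early needle estimate:** rough readings from the scene and side pictures put the needle tip at 97–106 mm. I used the finer wrist measurement instead.

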